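Load a staple strip into the bench carton stapler

TASK

Load the bench carton stapler: lay the full-size staple strip (the long, wide one, not the short stub or the narrow strip) legs down in the stapler's open channel, between the spring follower and the head. Then push the rail fully home by its upright tab, so that the follower presses the strip up against the head, and let go.

Things in the scene. Friction and masses are not known exactly. Their poses are not given: they have to be found in the camera images.
- strip: Full-size staple strip: copper-coated staples in a row, upside-down U section, 100 mm long (its x), 35 wide (y), 22 high, about 150 g. Origin: centre of the underside, z up. Lies loose, crown up; both ends alike. Bystanders in the same copper: a stub of this section only 42 mm long, and a narrow strip 100 mm long, 13 mm wide.
- magazine: Grey bench stapler, fixed; x along its channel to the head, z up; origin under the base on the centre line. Base 12 mm thick, x -180..165, y +-45 mm. Channel x -60..120, floor at z 16, walls 46 mm apart at the floor, 56 at the top (z 28). Head x 120..160, 87 mm high; its face stops the strip (centre then x 70). Rail open: strip centre fits anywhere at x 25..65.
- rail (a joint): How far the rail is out, m: 0 = home, 0.10 = full; starts 0.08-0.10. Closes along stapler +x; 8 N friction keeps it where left. Carries a sprung follower block in the channel, 38 mm wide, top at 39 mm, front face at x = 45 mm minus the joint value when relaxed; it yields up to 40 mm (2.5 to 7 N). The last 25 mm of closing on the strip compress it: push up to 14 N.
- rail_tab (a point): Top centre of the rail's upright steel tab: a plate 12 mm thick along the stapler's x, 50 mm wide across, top 80 mm above the table, clear on both faces above the 28 mm channel walls. At stapler x = -66 mm minus the joint value, y = 0; axes as the stapler's. Grip it across its thickness from above, or push it from behind.
Mind the look-alikes: they are no part of the job. There is more than one size of the strip; the one meant has the size given above.

How it is judged (in metres and radians):
On the way:
1. The full-size strip lies flat in the channel, ahead of the follower, while the rail is still open (drawn out by more than 50 mm) (y of strip in the frame of magazine between -0.012 and 0.012 m and z of strip in the frame of magazine between 0.012 and 0.021 m and angle between the x axis of strip and the x axis of magazine, either way round below 0.18 rad and angle between strip's own z axis and vertical below 0.15 rad and value of joint rail above 0.05 m and x of strip in the frame of magazine between 0 and 0.08 m), for 0.2 s.
At the end, for the whole second after the job is handed in: The rail is home (within 12 mm) and the full-size strip lies flat, crown up and at rest in the channel: its front end against the head (within 12 mm), within 12 mm of the channel's centre line and about 10 degrees of its direction, with its underside on the channel floor (within about 5 mm) (y of strip in the frame of magazine between -0.012 and 0.012 m and z of strip in the frame of magazine between 0.012 and 0.021 m and angle between the x axis of strip and the x axis of magazine, either way round below 0.18 rad and angle between strip's own z axis and vertical below 0.15 rad and value of joint rail below 0.012 m and x of strip in the frame of magazine between 0.058 and 0.08 m and linear speed of strip below 0.02 m/s); the robot touches nothing.
It also fails if it takes over 51 s, if anything falls off the work surface, if the arm or the gripper's body presses on something with over 40 N, if the wrist force passes 120 N, or if a joint passes its speed limit or range.

ROBOT

A 6-joint arm with a two-finger parallel gripper is mounted at the origin on the work surface. World frame = base frame: x ahead of the robot, y to its left, z up, the work surface at z = 0. Lengths are in mm, angles in degrees, forces in N, time in s.
With the tool pointing down it reaches from about 350 to 850 mm from the base axis. Payload 8.1 kg.
Tool frame: the origin (TCP) lies midway between the tips of the shut fingers; the grasp point (between the pads) lies 19 mm behind it (hold_point_z is the distance from the TCP to the grasp point, in mm); z points along the fingers, y is the direction in which the jaws open and shut (so a half turn about z gives the same grasp; the last joint's range is limited). The gripper opens to 85 mm and grips with 20 to 120 N. Pads are 22 mm wide; open, the fingers measure 114 mm over their backs; the gripper's body (76 mm by 85 mm) begins 54 mm behind the grasp point. The pads swing forward as they close: fully open they stand 13 mm farther back than shut.
Start: joints at [-68.835, 7.471, 85.268, -0, 87.261, -4.893], TCP at [263.589, -539.005, 231.292] pointing down, gripper open.
Joint ranges: [-169.43, 169.43], [-51.17, 129.36], [1.28, 143.12], [-76.62, 256.62], [0, 156.53], [-152.29, 152.29]. Speed limits (degrees/s): [136.94, 136.94, 159.86, 180, 180, 180].

INTERFACE

Orientations are given as [roll, pitch, yaw] about the fixed x, y, z axes, in that order (R = Rz(yaw) Ry(pitch) Rx(roll)).
In Python, from bench import sense, snapshot, camera_params, hand_in, hold_point_z gives the robot as it stands.
- The arm moves only by the tool servo_tool, never from a script. Its argument "motion" is a list of rows, each a list of 7 numbers: the finger opening in mm, from 0 to 85.4, then the shift along the tool's x, y, z in mm, then the turn, a rotation vector about the tool's x, y, z in rad. A call has 1 to 10 rows; each row shifts and turns the pose as measured when the row begins, along the tool's axes as they then stand; what a row does not reach is not made up. A row lasts 1/10 s, in which the tool goes at most 50 mm and 8.59 degrees, less where a joint would pass 70% of its speed; a pose out of reach is approached as far as the arm can. A call with a gripper value outside its range is refused whole. The fingers move at their own pace and stop on an object; "force" is the grip in N (left out, the last holds). Time passes only in rows, so rows that do not move let the fingers close. It gives the time, the measured TCP pose, the force and the opening at its end, in the units of the state.
- sense(): the state, without advancing time (a new reading comes with each control period).
- snapshot(name): name is "scene" or "top" or "wrist"; returns the picture (400x640x3 uint8, blue, green, red); there is no depth.
- camera_params(name): a dict with "fx", "fy", "cx", "cy" (pixels), "R" (3x3) and "t" (3): a world point X has camera coordinates R X + t; the wrist camera has in their place "tool_from_camera" (4x4, takes a point from camera to tool coordinates, whose origin is the TCP and whose axes are the flange's). Camera axes: x right, y down, z forward; pixel columns grow to the right and rows downward; lengths in mm; the calibration is good to about 2 mm. A picture is of the moment at which its call begins: read the wrist's pose just before it. camera_params takes no time and is no camera call.
- hand_in(): hands the job in, once; it reports no verdict.
The state is a dict: "time": time; "joint_pos": joint angles; "qd": joint speeds; "joint_efforts": joint torques, N m; "tool_pos": TCP position; "tcp_rot": TCP orientation; "ft_force": force on the tool from outside, world axes, zero at the start; "wrist_torque": the same for the moment, N m; "finger_gap": finger opening in mm.
Only numpy, scipy, OpenCV 4.12 (cv2) and the standard library are available. Lean on these libraries where they do the work, as an engineer would, in place of code of your own. Each camera call takes 0.05 s, during which the arm holds its last target. There are 200 camera calls.

## Working session

There is one attempt and no reset: what is moved stays moved. The work goes in short steps, Python scripts to look and compute and a tool call to move; the robot and the scene stay as the last step left them, time stands still between calls to the robot, and variables do not carry over. Pictures are saved under pics/ and viewed, about 8 in all and at most 12, crops included, and the job is handed in when it is done.

Besides the shell and the picture viewer there is one more tool, called after "Emit:" as name([rows], argument=value, ...), one row to a line, values as JSON. servo_tool: Moves the arm, as the interface text tells. Its arguments: {"type":"object","properties":{"motion":{"type":"array"},"force":{"type":"number"}},"required":["motion"]}

```bash
ls; mkdir -p pics; python3 - <<'E'
from bench import *
import cv2
for n in ("top","scene"):
    cv2.imwrite(f"pics/{n}0.png",snapshot(n)); p=camera_params(n); print(n,p)
print(sense(),hold_point_z)
E
```

```text
pics
top {'fx': 435.03010572317396, 'fy': 435.03010572317396, 'cx': 318.6375662225739, 'cy': 195.63413581884532, 'R': array([[-0.0159647 , -0.99986158,  0.00468437],
       [-0.99312014,  0.01531316, -0.11609434],
       [ 0.11600653, -0.00650555, -0.99322715]]), 't': array([ 187.1537692 ,  455.86284928, 1068.95090942])}
scene {'fx': 463.1914792223776, 'fy': 463.1914792223776, 'cx': 315.6793983280872, 'cy': 206.49802167415268, 'R': array([[ 0.83242303,  0.55413702,  0.0020165 ],
       [ 0.46315404, -0.69374156, -0.55155324],
       [-0.30423714,  0.46005957, -0.83413726]]), 't': array([-480.19804986,  -37.86761864, 1441.37964528])}
{'time': 0.1, 'joint_pos': array([-6.88345197e+01,  7.51125293e+00,  8.53237287e+01, -9.35963038e-04,
        8.72596746e+01, -4.89370008e+00]), 'qd': array([ 0.07017374, -0.02886419, -0.20647603, -0.00297218,  0.01620514,
        0.0664154 ]), 'joint_efforts': array([ 1.14591126e-03, -5.70950246e+01, -5.01942515e+01, -1.41330361e-04,
        8.14178435e-03, -7.45347643e-05]), 'tool_pos': array([ 263.41147473, -538.54367616,  230.33778786]), 'tcp_rot': array([-1.79905609e+02, -7.14346694e-03,  2.60592200e+01]), 'ft_force': array([ 0.14745787,  0.19057796, -0.40420679]), 'wrist_torque': array([-0.03698397,  0.03203389, -0.03613417]), 'finger_gap': 85.19125100140072} 18.700000000000003
```

View pics/top0.png

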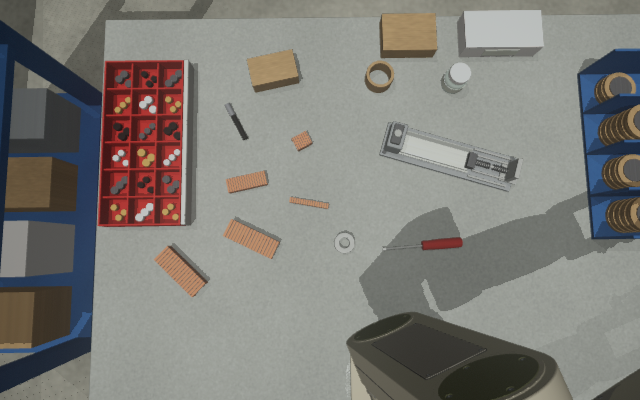

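View pics/scene0.png

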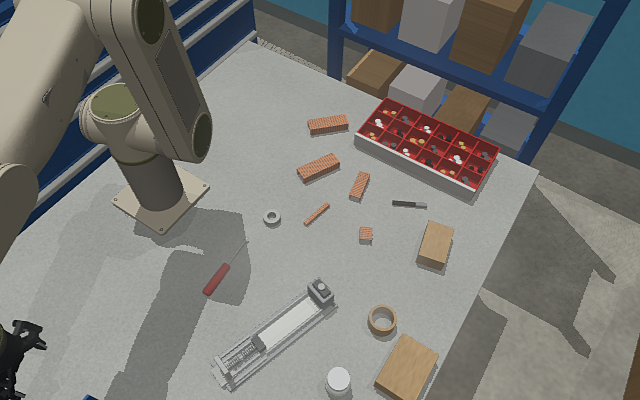

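The top view shows five copper pieces at px (247,181), (252,238), (181,270), (302,141) and (309,202). The stapler's head is at (397,137) and its tab is near (513,172). Next I measure them all.

```bash
cat > h.py <<'E'
import numpy as np, cv2
from bench import *
def cast(n,uv,z):
    p=camera_params(n); uv=np.atleast_2d(np.array(uv,float))
    d=np.c_[(uv[:,0]-p['cx'])/p['fx'],(uv[:,1]-p['cy'])/p['fy'],np.ones(len(uv))]@p['R']
    c=-p['R'].T@p['t']; s=(z-c[2])/d[:,2]
    return c+d*s[:,None]
def proj(n,X):
    p=camera_params(n); c=np.atleast_2d(X)@p['R'].T+p['t']
    return np.c_[c[:,0]/c[:,2]*p['fx']+p['cx'],c[:,1]/c[:,2]*p['fy']+p['cy']]
def copper(im):
    h=cv2.cvtColor(im,cv2.COLOR_BGR2HSV)
    return cv2.morphologyEx(cv2.inRange(h,(3,75,70),(16,255,255)),cv2.MORPH_CLOSE,np.ones((5,5)))
E
python3 - <<'E'
from h import *
im={n:cv2.imread(f"pics/{n}0.png") for n in("top","scene")}
for n in im:
  for c in cv2.findContours(copper(im[n]),0,1)[0]:
    if cv2.contourArea(c)<80: continue
    w=cast(n,c[:,0],22)[:,:2].astype(np.float32); r=cv2.minAreaRect(w)
    b=cv2.boxPoints(r); e=[b[1]-b[0],b[2]-b[1]]; l=max(e,key=np.linalg.norm)
    print(n,c[:,0].mean(0).round(),"xy",np.round(r[0]),"size",np.round(sorted(r[1])),"ang",round(np.degrees(np.arctan2(l[1],l[0]))%180,1))
t=cv2.resize(im["top"][110:200,370:530],None,fx=5,fy=5,interpolation=cv2.INTER_CUBIC)
cv2.imwrite("pics/mag.png",t)
t=cv2.resize(im["top"][165:300,150:290],None,fx=4,fy=4,interpolation=cv2.INTER_CUBIC)
cv2.imwrite("pics/cop.png",t)
E
```

```text
top [181. 270.] xy [279. 525.] size [ 51. 134.] ang 45.5
top [251. 238.] xy [354. 350.] size [ 47. 134.] ang 63.6
top [118. 212.] xy [424. 688.] size [36. 46.] ang 60.6
top [168. 214.] xy [420. 554.] size [54. 72.] ang 85.0
top [308. 202.] xy [442. 206.] size [14. 99.] ang 79.3
top [246. 182.] xy [498. 363.] size [ 37. 100.] ang 101.8
top [302. 141.] xy [602. 221.] size [37. 42.] ang 116.3
top [173. 104.] xy [702. 557.] size [36. 49.] ang 64.4
top [123. 105.] xy [703. 682.] size [23. 54.] ang 136.6
scene [635. 373.] xy [1351.  251.] size [ 32. 165.] ang 91.3
scene [366. 234.] xy [605. 217.] size [32. 50.] ang 119.9
scene [317. 212.] xy [447. 200.] size [16. 99.] ang 77.7
scene [359. 186.] xy [500. 357.] size [ 37. 112.] ang 102.7
scene [318. 168.] xy [357. 347.] size [ 64. 141.] ang 63.7
scene [328. 124.] xy [281. 521.] size [ 71. 136.] ang 46.3
scene [462. 109.] xy [631. 848.] size [154. 203.] ang 89.4
scene [378. 102.] xy [322. 739.] size [206. 451.] ang 110.6
scene [488.  30.] xy [ 520. 1321.] size [253. 543.] ang 96.9
scene [376.  12.] xy [ 115. 1149.] size [212. 225.] ang 118.8
```

View pics/mag.png

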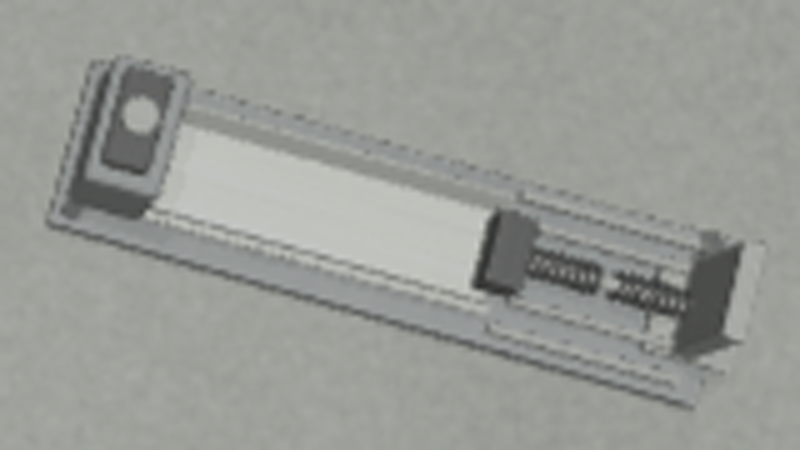

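View pics/cop.png

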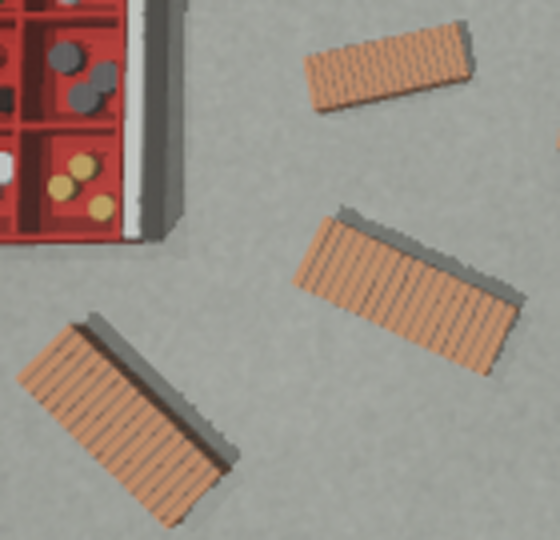

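The crop confirms three sizes. The strip at (247,181) measures 100x37 and is the one meant; (252,238) and (181,270) are about 134x48, so oversize. In the x5 stapler crop, the base corners are at (50,225), (692,408) and (95,60), with the tab's bright top around (745,295).

```bash
python3 - <<'E'
from h import *
f=lambda x,y:(370+(x+.5)/5-.5,110+(y+.5)/5-.5)
P=cast("top",[f(50,225),f(692,408),f(95,60)],12)
print(P.round(1)); print(np.linalg.norm(P[0]-P[1]),np.linalg.norm(P[0]-P[2]))
a=np.arctan2(*(P[0]-P[1])[1::-1]); print("yaw",np.degrees(a))
R=np.array([[np.cos(a),-np.sin(a)],[np.sin(a),np.cos(a)]])
for p,l in zip(P,[(165,45),(-180,45),(165,-45)]): print((p[:2]-R@l).round(1))
o=np.mean([p[:2]-R@l for p,l in zip(P[:2],[(165,45),(-180,45)])],0); print("o",o)
loc=lambda uv,z:((cast("top",uv,z)[:,:2]-o)@R).round(1)
print("tab top",loc([f(766,243),f(742,347),f(742,240),f(718,345)],80).tolist())
print("foll top",loc([f(500,210),f(475,285),f(540,225),f(515,297)],39).tolist())
print("channel floor L edge",loc([f(185,125),f(480,207),f(150,205)],16).tolist())
# scene check
z=12;L=np.array([[165,45],[-180,45],[165,-45],[-180,-45]])
q=proj("scene",np.c_[L@R.T+o,np.full(4,12)]); print(q.round())
q2=proj("top",np.c_[L@R.T+o,np.full(4,12)])
for n,q in(("scene",q),("top",q2)):
  im=cv2.imread(f"pics/{n}0.png")
  im=cv2.resize(im,None,fx=4,fy=4,interpolation=cv2.INTER_CUBIC)
  for a,b in((0,1),(0,2),(1,3),(2,3)): cv2.line(im,*[tuple(int(v) for v in (q[i]+.5)*4-.5) for i in(a,b)],(0,0,255),1)
  c=(q.mean(0)*4).astype(int); cv2.imwrite(f"pics/ov_{n}.png",im[c[1]-260:c[1]+260,c[0]-320:c[0]+320])
a,b=[cv2.imread(f"pics/ov_{n}.png") for n in("scene","top")]
cv2.imwrite("pics/ov.png",cv2.resize(cv2.hconcat([a,b]) if a.shape==b.shape else a,None,fx=.62,fy=.62))
E
```

```text
[[ 564.5   20.9   12. ]
 [ 464.3 -304.7   12. ]
 [ 651.6   -5.4   12. ]]
340.65236095297854 90.96088886767927
yaw 72.89380807084338
[ 559. -150.]
[ 560.3 -145.9]
[ 560.1 -149.8]
o [ 559.65788344 -147.94365179]
tab top [[-167.2, -26.8], [-167.6, 26.1], [-155.6, -25.0], [-156.2, 28.4]]
foll top [[-50.9, -19.3], [-48.1, 21.5], [-72.2, -17.5], [-68.9, 21.8]]
channel floor L edge [[109.9, -24.4], [-47.2, -25.1], [116.5, 21.5]]
[[317. 280.]
 [209. 361.]
 [338. 304.]
 [229. 391.]]
```

View pics/ov.png

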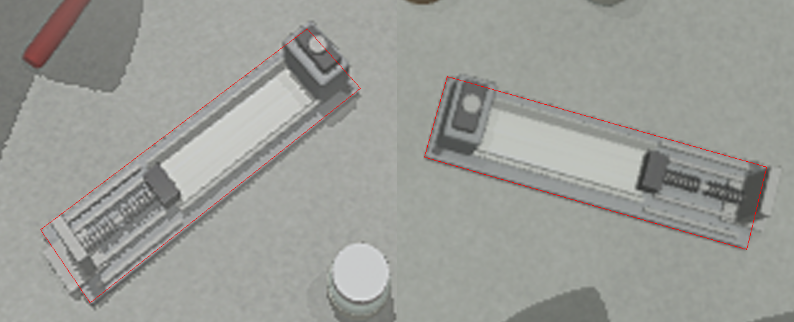

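The base outline fits both views. Tab and follower agree on a rail opening of about 95 mm. Stapler origin is ≈(560,-148) with yaw 72.9°. First I turn the tool to yaw ≈102, then travel to above the strip.

Emit:
servo_tool([
  [85,0,0,0,0,0,-0.149],
  [85,0,0,0,0,0,-0.149],
  [85,0,0,0,0,0,-0.149],
  [85,0,0,0,0,0,-0.149],
  [85,0,0,0,0,0,-0.149],
  [85,0,0,0,0,0,-0.149],
  [85,0,0,0,0,0,-0.149],
  [85,0,0,0,0,0,-0.149],
  [85,0,0,0,0,0,-0.14],
], force=50)

```text
time: 1.0
tool_pos: [262.3, -535.6, 224.4]
tcp_rot: [-179.9, -0.7, 103.4]
ft_force: [0.1, 0.3, -0.0]
finger_gap: 85.2
```

Emit:
servo_tool([
  [85,41,21,0,0,0,0],
  [85,41,21,0,0,0,0],
  [85,41,21,0,0,0,0],
  [85,41,21,0,0,0,0],
  [85,41,21,0,0,0,0],
  [85,41,21,0,0,0,0],
  [85,41,21,0,0,0,0],
  [85,41,21,0,0,0,0],
  [85,41,21,0,0,0,0],
  [85,41,21,0,0,0,0],
])

```text
time: 2.0
tool_pos: [367.5, -74.0, 223.2]
tcp_rot: [-179.8, -1.2, 103.3]
ft_force: [1.6, 0.4, 0.1]
finger_gap: 84.6
```

Emit:
servo_tool([
  [85,41,21,0,0,0,0],
  [85,41,21,0,0,0,0],
  [85,41,21,0,0,0,0],
  [85,41,21,0,0,0,0],
  [85,41,21,0,0,0,0],
  [85,41,21,0,0,0,0],
  [85,41,21,0,0,0,0],
  [85,41,21,0,0,0,0],
  [85,0,0,0,0,0,0],
])

```text
time: 2.9
tool_pos: [453.8, 304.8, 226.2]
tcp_rot: [-179.7, -1.2, 103.6]
ft_force: [-0.8, -1.5, 0.0]
finger_gap: 85.1
```

```bash
cat >> h.py <<'E'
from scipy.spatial.transform import Rotation as Ro
def shift(target, yaw):   # target world TCP -> shift in tool axes + yaw turn (tool z, rad)
    s=sense(); R=Ro.from_euler('xyz',s['tcp_rot'],degrees=True)
    d=R.inv().apply(np.array(target)-s['tool_pos'])
    # residual to a vertical tool with the yaw
    rv=(R.inv()*Ro.from_euler('xyz',[180,0,yaw],degrees=True)).as_rotvec()
    print("t",round(s['time'],2),"tcp",s['tool_pos'].round(1),s['tcp_rot'].round(1),"gap",round(s['finger_gap'],1),"F",s['ft_force'].round(1),"\nshift",d.round(1),"rotvec",rv.round(3))
def wcast(s,uv,z):
    p=camera_params("wrist"); T=p['tool_from_camera']; R=Ro.from_euler('xyz',s['tcp_rot'],degrees=True).as_matrix()
    uv=np.atleast_2d(np.array(uv,float))
    d=np.c_[(uv[:,0]-p['cx'])/p['fx'],(uv[:,1]-p['cy'])/p['fy'],np.ones(len(uv))]@T[:3,:3].T@R.T
    c=s['tool_pos']+R@T[:3,3]; k=(z-c[2])/d[:,2]
    return c+d*k[:,None]
E
cat > strip.py <<'E'
from h import *
s=sense(); im=snapshot("wrist"); cv2.imwrite("pics/w1.png",im)
for c in cv2.findContours(copper(im),0,1)[0]:
    if cv2.contourArea(c)<800: continue
    w=wcast(s,c[:,0],22)[:,:2].astype(np.float32); r=cv2.minAreaRect(w)
    b=cv2.boxPoints(r); e=[b[1]-b[0],b[2]-b[1]]; l=max(e,key=np.linalg.norm)
    print(c[:,0].mean(0).round(),"xy",np.round(r[0],1),"size",np.round(sorted(r[1]),1),"ang",round(np.degrees(np.arctan2(l[1],l[0]))%180,1))
shift([498,363,150],102)
E
python3 strip.py
```

```text
[291. 251.] xy [441.9 211.1] size [ 14.  101.1] ang 79.3
[598. 257.] xy [787.9 285.1] size [ 92.2 167.5] ang 118.4
[374. 131.] xy [496.3 363.1] size [ 37.2 100.1] ang 102.1
[236. 110.] xy [352.1 348.6] size [ 50.9 135.8] ang 63.7
t 2.95 tcp [453.5 302.7 226.4] [-179.7   -1.1  103.6] gap 84.9 F [-0.3 -0.3 -0.8] 
shift [46.7 57.9 76.9] rotvec [-0.006 -0.019  0.027]
```

Wrist and top views agree on the strip to within 2 mm: (497,363) at 102°. I move over it.

Emit:
servo_tool([
  [85,23,29,38,-0.006,-0.019,0.027],
  [85,23,29,38,0,0,0],
  [85,0,0,0,0,0,0],
  [85,0,0,0,0,0,0],
])

```text
time: 3.35
tool_pos: [498.4, 355.8, 150.4]
tcp_rot: [-179.8, 0.2, 101.9]
ft_force: [-0.4, -0.1, 0.2]
finger_gap: 85.1
```

```bash
python3 strip.py
```

```text
[392. 333.] xy [598.  229.1] size [35.4 57.8] ang 117.7
[236. 314.] xy [443.6 215.6] size [ 13.1 104.9] ang 79.3
[602. 305.] xy [783.7 281. ] size [ 87.4 179.8] ang 118.0
[320. 179.] xy [497. 364.] size [ 35.4 100.6] ang 102.2
[154. 158.] xy [352.8 349.3] size [ 53.4 142.3] ang 63.6
t 3.4 tcp [497.7 355.3 149.8] [-179.7    0.2  101.9] gap 85.1 F [-0.9 -0.4 -2. ] 
shift [ 7.5  1.9 -0.2] rotvec [-0.005  0.004 -0.002]
```

View pics/w1.png

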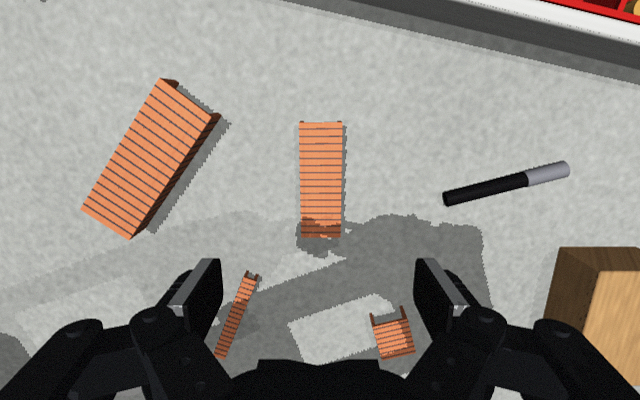

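The wrist view shows the 100x35.4 strip centred at px (320,179), between the jaws and clear of its neighbours. I descend for a shallow grip, because the fingertips must stay above the 28 mm walls when placing.

Emit:
servo_tool([
  [85,4,0.5,30,-0.005,0.004,0],
  [85,4,0.5,30,0,0,0],
  [85,0,0,30,0,0,0],
  [85,0,0,30,0,0,0],
  [85,0,0,10,0,0,0],
  [85,0,0,0,0,0,0],
  [85,0,0,0,0,0,0],
])

```text
time: 4.1
tool_pos: [506.1, 361.1, 37.1]
tcp_rot: [178.5, -0.5, 101.5]
ft_force: [0.2, -0.2, -0.2]
finger_gap: 85.0
```

```bash
python3 -c "
from h import *
shift([497,364,9],102.1)"
```

```text
t 4.1 tcp [506.1 361.1  37.1] [178.5  -0.5 101.5] gap 85.0 F [ 0.2 -0.2 -0.2] 
shift [ 4.4 -9.1 27.9] rotvec [ 0.027 -0.008 -0.01 ]
```

Emit:
servo_tool([
  [85,4.5,-9,10,0.027,-0.008,-0.01],
  [85,0,0,10,0,0,0],
  [85,0,0,0,0,0,0],
])

```text
time: 4.4
tool_pos: [498.9, 365.7, 21.2]
tcp_rot: [179.7, -0.1, 102.1]
ft_force: [-0.4, 0.5, 0.2]
finger_gap: 85.3
```

```bash
python3 -c "
from h import *
shift([497,364,9],102.1)"
```

```text
t 4.4 tcp [498.9 365.7  21.2] [ 1.797e+02 -1.000e-01  1.021e+02] gap 85.3 F [-0.4  0.5  0.2] 
shift [-1.3 -2.3 12.2] rotvec [ 0.005 -0.002  0.   ]
```

Emit:
servo_tool([
  [85,-1.3,-2.3,8,0.005,0,0],
  [85,0,0,5,0,0,0],
  [85,0,0,1,0,0,0],
  [60,0,0,0,0,0,0],
  [30,0,0,0,0,0,0],
  [20,0,0,0,0,0,0],
  [20,0,0,0,0,0,0],
  [20,0,0,0,0,0,0],
  [20,0,0,0,0,0,0],
])

```text
time: 5.3
tool_pos: [497.4, 364.3, 6.5]
tcp_rot: [180.0, -0.1, 102.1]
ft_force: [0.8, -0.4, -0.2]
finger_gap: 33.7
```

```bash
python3 -c "
from h import *
shift([497,364,9],102.1)
cv2.imwrite('pics/w2.png',snapshot('wrist'))"
```

```text
t 5.3 tcp [497.4 364.3   6.5] [ 1.800e+02 -1.000e-01  1.021e+02] gap 33.7 F [ 0.8 -0.4 -0.2] 
shift [-0.2 -0.4 -2.5] rotvec [ 0.001 -0.002  0.001]
```

View pics/w2.png

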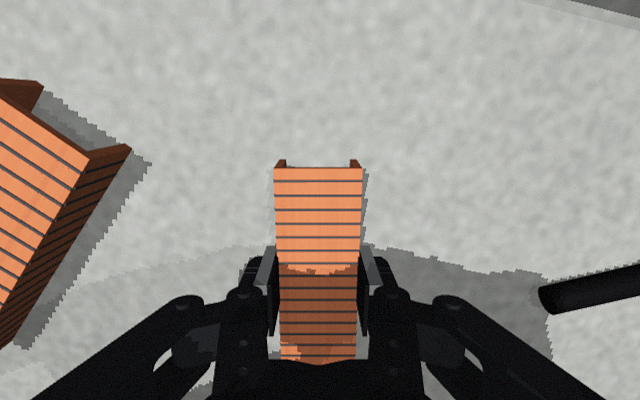

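The strip is held, gap 33.7 mm, centred. I lift, turn and carry it toward the stapler.

Emit:
servo_tool([
  [20,0,0,-15,0,0,0],
  [20,0,0,-40,0,0,0],
  [20,0,0,-45,0,0,0],
  [20,0,0,-45,0,0,0.06],
  [20,0,0,-20,0,0,0.13],
  [20,0,0,0,0,0,0.13],
  [20,0,0,0,0,0,0.13],
  [20,0,0,0,0,0,0.06],
  [20,0,0,0,0,0,0],
  [20,0,0,0,0,0,0],
])

```text
time: 6.35
tool_pos: [496.8, 363.8, 188.6]
tcp_rot: [179.9, -0.3, 71.9]
ft_force: [0.9, -0.7, -1.6]
finger_gap: 33.7
```

```bash
python3 -c "
from h import *
shift([571,-110,170],72.9)"
```

```text
t 6.35 tcp [496.8 363.8 188.6] [179.9  -0.3  71.9] gap 33.7 F [ 0.9 -0.7 -1.6] 
shift [-427.4  217.7   16.7] rotvec [ 0.002 -0.006 -0.018]
```

Emit:
servo_tool([
  [20,-20,10,0,0,-0.006,-0.018],
  [20,-38,19.5,0,0,0,0],
  [20,-42,21.5,0,0,0,0],
  [20,-42,21.5,0,0,0,0],
  [20,-42,21.5,0,0,0,0],
  [20,-42,21.5,0,0,0,0],
  [20,-42,21.5,0,0,0,0],
  [20,-42,21.5,0,0,0,0],
  [20,-42,21.5,0,0,0,0],
  [20,-40,20,0,0,0,0],
])

```text
time: 7.35
tool_pos: [578.1, -77.9, 190.6]
tcp_rot: [179.9, -0.1, 74.8]
ft_force: [1.6, -0.3, -1.5]
finger_gap: 33.7
```

Emit:
servo_tool([
  [20,-25,12,0,0,0,0],
  [20,0,0,0,0,0,0],
  [20,0,0,0,0,0,0],
])

```text
time: 7.65
tool_pos: [582.7, -113.1, 190.6]
tcp_rot: [179.9, -0.0, 74.7]
ft_force: [0.1, 0.3, -1.9]
finger_gap: 33.7
```

```bash
python3 -c "
from h import *
shift([571,-110,170],72.9)
s=sense(); print(s)
cv2.imwrite('pics/w3.png',snapshot('wrist'))"
```

```text
t 7.65 tcp [ 582.7 -113.1  190.6] [179.9  -0.   74.7] gap 33.7 F [ 0.1  0.3 -1.9] 
shift [ -0.1 -12.1  20.6] rotvec [ 0.002 -0.     0.031]
{'time': 7.65, 'joint_pos': array([-1.59450383e+01,  7.60536158e+00,  8.93929838e+01,  1.87913601e-02,
        8.28885120e+01, -6.26205886e-01]), 'qd': array([-1.53720723,  0.48629138, -0.5176419 , -0.51376419, -0.11865377,
       -1.25274954]), 'joint_efforts': array([ -1.24718394, -56.96508408, -50.43387294,  -0.20347252,
        -0.09979657,  -0.09882445]), 'tool_pos': array([ 582.68858344, -113.10633615,  190.58612481]), 'tcp_rot': array([ 1.79886661e+02, -1.74136985e-02,  7.46788768e+01]), 'ft_force': array([ 0.09658433,  0.30642338, -1.88478595]), 'wrist_torque': array([-0.03790674, -0.03566264,  0.04682323]), 'finger_gap': 33.72649815216703}
```

View pics/w3.png

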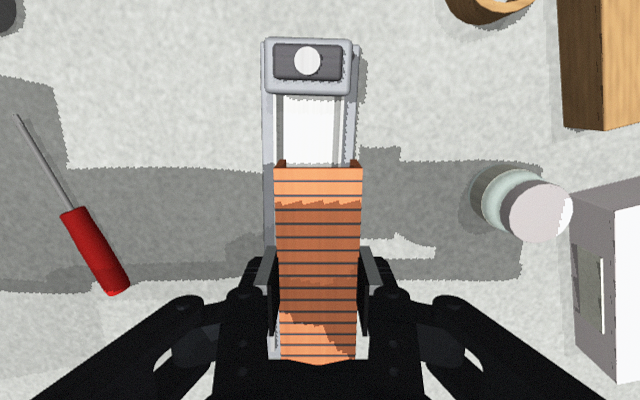

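The wrist view shows the strip above the channel. Head knob is at (308,60), head face at row 95, and the bright floor lies between about cols 283 and 336 above the strip's end at row 165. Measuring the lateral offset from profiles.

```bash
python3 - <<'E'
from h import *
im=cv2.imread('pics/w3.png'); g=cv2.cvtColor(im,cv2.COLOR_BGR2GRAY)
for r in (105,125,150): print(r,g[r,255:365].tolist())
print('col',g[85:105,308].tolist())
s=sense()
a=np.radians(72.9);R=np.array([[np.cos(a),-np.sin(a)],[np.sin(a),np.cos(a)]]);o=np.array([559.7,-148])
l=lambda uv,z:((wcast(s,uv,z)[:,:2]-o)@R).round(1).tolist()
print("knob",l([[308,60]],88),"head face top",l([[290,95],[325,95]],87),"head sides",l([[262,70],[354,70]],87),"base L",l([[262,110],[262,150]],12))
E
```

```text
105 [215, 209, 209, 206, 207, 209, 175, 186, 205, 206, 203, 206, 203, 194, 195, 193, 191, 191, 237, 241, 246, 155, 110, 114, 119, 125, 124, 113, 199, 252, 250, 250, 249, 248, 249, 248, 249, 248, 248, 247, 248, 249, 248, 248, 248, 248, 249, 248, 245, 247, 247, 247, 246, 247, 250, 250, 250, 248, 248, 248, 249, 249, 248, 248, 248, 247, 246, 247, 248, 249, 248, 246, 246, 247, 247, 246, 247, 247, 251, 200, 176, 182, 181, 177, 175, 177, 234, 239, 230, 153, 125, 125, 127, 196, 203, 202, 203, 204, 207, 211, 177, 116, 135, 140, 214, 226, 222, 221, 217, 212]
125 [217, 214, 214, 211, 208, 212, 151, 172, 206, 206, 206, 208, 208, 209, 208, 211, 204, 204, 235, 246, 252, 162, 113, 116, 120, 139, 134, 127, 206, 251, 251, 250, 250, 249, 249, 250, 250, 250, 250, 250, 250, 250, 250, 250, 250, 250, 250, 250, 250, 250, 250, 250, 250, 250, 250, 250, 250, 250, 250, 250, 250, 250, 250, 250, 250, 249, 250, 250, 250, 250, 250, 249, 250, 250, 250, 250, 250, 253, 227, 187, 187, 192, 183, 176, 175, 236, 239, 230, 151, 128, 130, 124, 194, 207, 205, 202, 202, 201, 208, 173, 114, 180, 215, 214, 212, 210, 212, 209, 211, 213]
150 [210, 211, 214, 214, 214, 215, 219, 183, 193, 206, 208, 206, 206, 206, 204, 203, 204, 200, 225, 245, 250, 193, 123, 128, 134, 134, 133, 121, 204, 252, 251, 250, 250, 250, 250, 250, 250, 250, 250, 250, 250, 250, 250, 250, 250, 250, 249, 249, 250, 250, 250, 250, 250, 250, 250, 249, 250, 250, 250, 250, 250, 250, 250, 249, 250, 250, 250, 250, 250, 249, 249, 248, 250, 250, 250, 250, 253, 220, 184, 187, 186, 179, 175, 193, 235, 240, 205, 149, 131, 132, 164, 204, 206, 205, 204, 205, 210, 188, 138, 128, 180, 213, 223, 228, 162, 139, 135, 133, 134, 136]
col [209, 203, 203, 207, 199, 183, 169, 150, 123, 67, 100, 159, 177, 176, 175, 234, 249, 249, 248, 248]
knob [[140.6, -0.5]] head face top [[117.3, 11.7], [118.1, -13.1]] head sides [[133.3, 31.3], [135.3, -32.7]] base L [[104.1, 43.8], [66.5, 44.4]]
```

The stapler fix holds within 2 mm: knob local (140.6,-0.5), head sides ±32, base edge at 44. I descend in stages.

Emit:
servo_tool([
  [20,0,-12,20,0.002,0,0.029],
  [20,0,0,30,0,0,0],
  [20,0,0,30,0,0,0],
  [20,0,0,25,0,0,0],
  [20,0,0,0,0,0,0],
  [20,0,0,0,0,0,0],
])

```text
time: 8.3
tool_pos: [571.9, -101.5, 85.5]
tcp_rot: [179.8, -0.1, 73.7]
ft_force: [0.0, -0.7, -1.3]
finger_gap: 33.7
```

```bash
python3 -c "
from h import *
shift([571.5,-110,26],73)"
```

```text
t 8.3 tcp [ 571.9 -101.5   85.5] [ 1.798e+02 -1.000e-01  7.370e+01] gap 33.7 F [ 0.  -0.7 -1.3] 
shift [-8.3  1.8 59.5] rotvec [ 0.003 -0.002  0.013]
```

Emit:
servo_tool([
  [20,-8,2,18,0.003,-0.002,0.013],
  [20,0,0,15,0,0,0],
  [20,0,0,6,0,0,0],
  [20,0,0,0,0,0,0],
  [20,0,0,0,0,0,0],
])

```text
time: 8.8
tool_pos: [574.3, -110.2, 47.3]
tcp_rot: [179.7, 0.0, 73.0]
ft_force: [-0.1, 0.7, -0.9]
finger_gap: 33.5
```

```bash
python3 -c "
from h import *
shift([571.5,-110,26],73)"
```

```text
t 8.8 tcp [ 574.3 -110.2   47.3] [179.7   0.   73. ] gap 33.5 F [-0.1  0.7 -0.9] 
shift [-0.6 -2.9 21.3] rotvec [0.005 0.    0.   ]
```

Emit:
servo_tool([
  [20,-0.5,-3,6,0.005,0,0],
  [20,0,0,6,0,0,0],
  [20,0,0,4,0,0,0],
  [20,0,0,3,0,0,0],
  [20,0,0,0,0,0,0],
])

```text
time: 9.3
tool_pos: [571.9, -110.2, 27.9]
tcp_rot: [179.9, 0.0, 73.0]
ft_force: [-0.1, -0.6, -0.8]
finger_gap: 33.8
```

```bash
python3 -c "
from h import *
shift([571.5,-110,25],73)"
```

```text
t 9.3 tcp [ 571.9 -110.2   27.9] [179.9   0.   73. ] gap 33.8 F [-0.1 -0.6 -0.8] 
shift [ 0.  -0.4  2.9] rotvec [0.002 0.    0.   ]
```

Emit:
servo_tool([
  [20,0,-0.4,2,0,0,0],
  [20,0,0,1.5,0,0,0],
  [20,0,0,0,0,0,0],
])

```text
time: 9.6
tool_pos: [571.7, -110.1, 24.3]
tcp_rot: [179.9, 0.0, 73.0]
ft_force: [-0.8, -0.7, -1.9]
finger_gap: 33.6
```

No contact yet, and the underside is about 2 mm above the floor. I release and rise straight up.

Emit:
servo_tool([
  [38,0,0,0,0,0,0],
  [45,0,0,0,0,0,0],
  [55,0,0,0,0,0,0],
  [60,0,0,-5,0,0,0],
  [70,0,0,-30,0,0,0],
  [70,0,0,-45,0,0,0],
  [70,0,0,-45,0,0,0],
  [70,0,0,0,0,0,0],
])

```text
time: 10.4
tool_pos: [571.2, -109.9, 155.3]
tcp_rot: [179.8, 0.0, 73.0]
ft_force: [1.1, -0.3, 0.7]
finger_gap: 70.0
```

```bash
python3 - <<'E'
from h import *
a=np.radians(73);R=np.array([[np.cos(a),-np.sin(a)],[np.sin(a),np.cos(a)]]);o=np.array([559.7,-148])
s=sense(); im=snapshot('wrist'); cv2.imwrite('pics/w4.png',im)
for c in cv2.findContours(copper(im),0,1)[0]:
    if cv2.contourArea(c)<800: continue
    w=((wcast(s,c[:,0],38)[:,:2]-o)@R).astype(np.float32); print(c[:,0].mean(0),cv2.minAreaRect(w),w.min(0),w.max(0))
p=o+R@[-195,0]; print(p); shift([*p,160],73)
E
```

```text
[317.83596215 191.66876972] ((39.4500846862793, 1.0863571166992188), (35.07443618774414, 100.29910278320312), 89.93444061279297) [-10.718474 -16.484108] [89.58183  18.599579]
[621.11464968  59.35350318] ((139.31890869140625, -220.74136352539062), (93.58476257324219, 26.369869232177734), 15.966938972473145) [  97.95643 -246.28937] [ 180.76233 -195.35208]
[ 502.68751758 -334.47942741]
t 10.45 tcp [ 569.8 -109.5  152.1] [-179.9    0.    73. ] gap 69.8 F [ 0.4 -0.7 -0.7] 
shift [-234.7    1.6   -7.8] rotvec [-0.001  0.     0.   ]
```

View pics/w4.png

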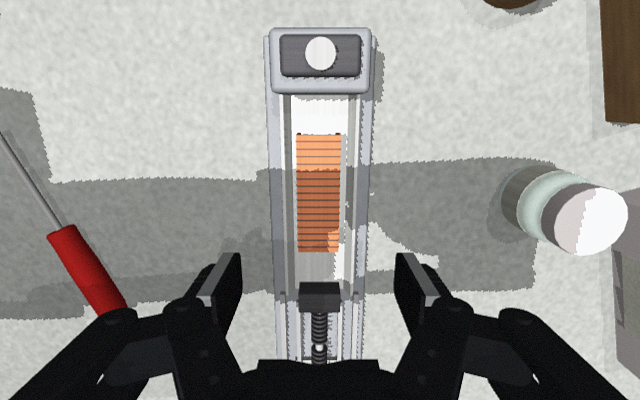

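The strip lies straight in the channel at px (318,192), local (39.5, 1.1), with apparent size 100.3x35.1 at z 38. The follower is behind it at (320,297). Next I go behind the tab with the fingers shut.

Emit:
servo_tool([
  [40,-25,0,0,0,0,0],
  [0,-40,0.5,0,0,0,0],
  [0,-45,0.5,0,0,0,0],
  [0,-45,0.5,0,0,0,0],
  [0,-45,0,0,0,0,0],
  [0,-35,0,0,0,0,0],
  [0,0,0,0,0,0,0],
  [0,0,0,0,0,0,0],
])

```text
time: 11.25
tool_pos: [495.8, -338.7, 144.5]
tcp_rot: [-179.3, -0.2, 73.2]
ft_force: [0.5, 0.2, -0.0]
finger_gap: 0.2
```

```bash
python3 -c "
from h import *
shift([502.7,-334.5,45],73)"
```

```text
t 11.25 tcp [ 495.8 -338.7  144.5] [-179.3   -0.2   73.2] gap 0.2 F [ 0.5  0.2 -0. ] 
shift [ 5.6  6.6 99.4] rotvec [-0.012 -0.004  0.004]
```

Emit:
servo_tool([
  [0,3,6.5,25,-0.012,-0.004,0.004],
  [0,0,0,30,0,0,0],
  [0,0,0,20,0,0,0],
  [0,0,0,5,0,0,0],
  [0,0,0,0,0,0,0],
])

```text
time: 11.75
tool_pos: [503.6, -331.8, 60.3]
tcp_rot: [-179.8, -0.1, 73.2]
ft_force: [0.1, 0.4, 0.0]
finger_gap: -0.3
```

```bash
python3 -c "
from h import *
shift([502.7,-334.5,45],73)"
```

```text
t 11.75 tcp [ 503.6 -331.8   60.3] [-1.798e+02 -1.000e-01  7.320e+01] gap -0.3 F [0.1 0.4 0. ] 
shift [-2.9 -0.  15.3] rotvec [-0.003 -0.002  0.003]
```

Emit:
servo_tool([
  [0,0,0,10,-0.003,-0.002,0.003],
  [0,0,0,4,0,0,0],
  [0,8,0,0,0,0,0],
  [0,8,0,0,0,0,0],
  [0,8,0,0,0,0,0],
  [0,8,0,0,0,0,0],
  [0,8,0,0,0,0,0],
  [0,8,0,0,0,0,0],
])

```text
time: 12.55
tool_pos: [518.0, -289.7, 48.1]
tcp_rot: [179.7, 0.7, 72.9]
ft_force: [-1.9, -8.9, -6.2]
finger_gap: -0.2
```

```bash
cat > loc.py <<'E'
from h import *
a=np.radians(73);R=np.array([[np.cos(a),-np.sin(a)],[np.sin(a),np.cos(a)]]);o=np.array([559.7,-148])
s=sense(); print("local",((s['tool_pos'][:2]-o)@R).round(1),"F",(s['ft_force'][:2]@R).round(1),s['ft_force'][2].round(1))
shift([*(o+R@[-83,0]),45],73)
E
python3 loc.py
```

```text
local [-147.6   -1.6] F [-9.  -0.7] -6.2
t 12.55 tcp [ 518.  -289.7   48.1] [179.7   0.7  72.9] gap -0.2 F [-1.9 -8.9 -6.2] 
shift [64.7 -1.7  2.2] rotvec [ 0.005  0.013 -0.001]
```

Pushing with 9 N, which matches the rail's friction. I continue.

Emit:
servo_tool([
  [0,8,-1.5,2,0.005,0.012,0],
  [0,8,0,0,0,0,0],
  [0,8,0,0,0,0,0],
  [0,8,0,0,0,0,0],
  [0,8,0,0,0,0,0],
  [0,8,0,0,0,0,0],
])

```text
time: 13.15
tool_pos: [530.1, -250.3, 48.4]
tcp_rot: [179.7, 1.0, 72.8]
ft_force: [-1.7, -11.4, -5.7]
finger_gap: -0.5
```

```bash
python3 loc.py
```

```text
local [-106.5   -1.6] F [-11.4  -1.7] -5.7
t 13.15 tcp [ 530.1 -250.3   48.4] [179.7   1.   72.8] gap -0.5 F [ -1.7 -11.4  -5.7] 
shift [23.6 -1.8  3. ] rotvec [ 0.006  0.018 -0.004]
```

Emit:
servo_tool([
  [0,8,-1.5,2,0.006,0.018,-0.004],
  [0,8,0,0,0,0,0],
  [0,6,0,0,0,0,0],
  [0,5,0,0,0,0,0],
])

```text
time: 13.55
tool_pos: [536.0, -231.3, 48.5]
tcp_rot: [179.7, 0.8, 72.9]
ft_force: [-3.2, -12.2, -6.7]
finger_gap: 0.2
```

```bash
python3 loc.py
```

```text
local [-86.6  -1.7] F [-12.6  -0.5] -6.7
t 13.55 tcp [ 536.  -231.3   48.5] [179.7   0.8  72.9] gap 0.2 F [ -3.2 -12.2  -6.7] 
shift [ 3.6 -1.7  3.4] rotvec [ 0.005  0.015 -0.002]
```

Emit:
servo_tool([
  [0,6,0,0,0,0.012,0],
  [0,6,0,0,0,0,0],
  [0,6,0,0,0,0,0],
  [0,6,0,0,0,0,0],
])

```text
time: 13.95
tool_pos: [536.6, -229.4, 48.8]
tcp_rot: [179.6, 2.2, 72.6]
ft_force: [-7.9, -30.3, -7.1]
finger_gap: 0.3
```

```bash
python3 loc.py
```

```text
local [-84.6  -1.7] F [-31.3  -1.3] -7.1
t 13.95 tcp [ 536.6 -229.4   48.8] [179.6   2.2  72.6] gap 0.3 F [ -7.9 -30.3  -7.1] 
shift [ 1.8 -1.7  3.8] rotvec [ 0.007  0.039 -0.007]
```

The rail hit its hard stop: force rose to 31 N and it stalled at TCP local x −84.6 (−83 expected). I back off, rise and check.

Emit:
servo_tool([
  [0,-6,0,0,0,0.02,0],
  [0,-20,0,0,0,0.02,0],
  [0,-25,0,0,0,0,0],
  [0,0,0,-30,0,0,0],
  [0,0,0,-40,0,0,0],
  [0,0,0,-45,0,0,0],
  [0,0,0,-45,0,0,0],
  [0,0,0,-30,0,0,0],
  [0,0,0,0,0,0,0],
  [0,0,0,0,0,0,0],
])

```text
time: 14.95
tool_pos: [520.3, -277.4, 252.7]
tcp_rot: [179.1, -0.2, 72.6]
ft_force: [-0.2, -0.2, -1.3]
finger_gap: 0.3
```

```bash
python3 - <<'E'
from h import *
a=np.radians(73);R=np.array([[np.cos(a),-np.sin(a)],[np.sin(a),np.cos(a)]]);o=np.array([559.7,-148])
s=sense(); print(s['tool_pos'],s['tcp_rot'],s['ft_force'])
w=snapshot('wrist'); t=snapshot('top')
for n,im in(('wrist',w),('top',t)):
  for c in cv2.findContours(copper(im),0,1)[0]:
    if cv2.contourArea(c)<80: continue
    q=((wcast(s,c[:,0],38) if n=='wrist' else cast('top',c[:,0],38))[:,:2]-o)@R
    if abs(q.mean(0)).max()<150 and abs(q.mean(0)[1])<40: print(n,cv2.minAreaRect(q.astype(np.float32)),q.min(0).round(1),q.max(0).round(1))
cv2.imwrite('pics/fin.png',cv2.vconcat([cv2.resize(w,(480,300)),cv2.resize(t[100:215,350:534],(480,300),interpolation=cv2.INTER_CUBIC)]))
E
```

```text
[ 520.32378323 -277.44712827  252.74218756] [179.14201804  -0.18384387  72.61574941] [-0.22199486 -0.15030137 -1.32060004]
wrist ((25.038949966430664, 0.9596881866455078), (33.899383544921875, 12.826078414916992), 89.83383178710938) [ 18.6 -16. ] [31.5 17.9]
top ((66.77992248535156, 2.0981082916259766), (39.902671813964844, 95.35222625732422), 89.81454467773438) [ 19.1 -17.9] [114.5  22. ]
```

View pics/fin.png

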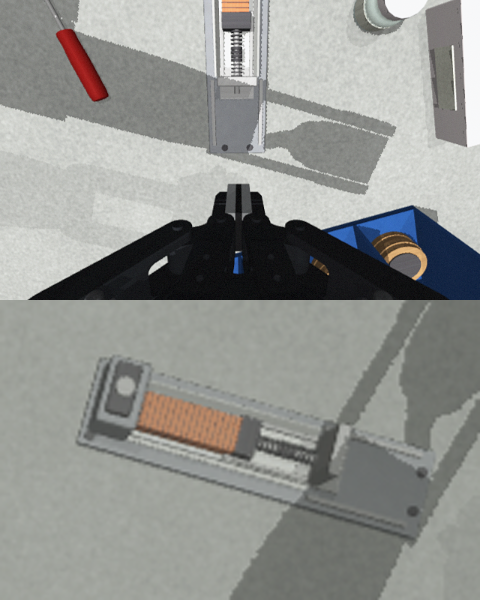

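The strip is up against the head: its rear end is at local 19 (20 expected), and it is straight. The rail is home and the fingers are clear. Handing in.

```bash
python3 -c "
from bench import *
print(hand_in())"
```

```text
the job is handed in; nothing more can be done
None
```

I laid the full-size strip in the channel with the rail about 95 mm out, then pushed the rail home by its tab, backed off and handed the job in at about 15 s of the 51 s allowed. No verdict was reported.

- **Choice of strip:** the one taken measured 100 x 35 mm. I left alone two larger strips (about 134 x 48 mm), the stub and the narrow strip.
- **Placing:** after release the strip lay straight at stapler x 39.5, y 1.1 mm, ahead of the follower.
- **Rail:** it reached a hard stop at 31 N. The shut fingers then stood at stapler x −84.6 mm, where −83 was expected. That is within my roughly 2 mm error in the stapler's position.
- **Last pictures:** the strip's rear end was at x 19 mm (20 expected), y 1–2 mm, straight. The gripper was clear of everything and the wrist force was near zero.
- **Disagreement:** the last top view gave the strip's length as only 95 mm, most likely because the head hides its front end. That view does not measure the contact with the head. I judged it from the rear end's position and the hard stop.

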